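# Roll the rolling pin into the notches of its display rack

### The job

On the craft stall's display rack a wooden rolling pin is held back by an upright stop peg. Pull the peg out and stand it in the empty wooden cup (leaning on the rim is fine), then roll the rolling pin along the rails, without lifting it off them, until both handles rest in the pair of V notches and it lies level. Leave the cup standing upright and the mortar, bell and goblet where they are.

Things in the scene. Friction and masses are not known exactly. Their poses are not given: they have to be found in the camera images.
- rack: fixed wooden display rack at any yaw, 260 mm long (x), 150 mm wide (y); origin: centre of its underside. On a 15 mm base stand two rails along x, 16 mm thick, centred at y = +-64 mm, flat tops 75 mm high. End stops on the rails only (not between them), 10 mm thick, rise 22 mm above them at both ends of the rack.
- notch (a point): where the pin's centre lies when both handles rest in the notches: rack frame (65, 0, 76) mm; axes as the rack's. Each rail has one V notch at rack x = +65 mm: 90 degrees, 29 mm wide at the top, 14.6 mm deep.
- socket (a point): mouth of the stop peg's socket between the rails: rack frame (0, 0, 55) mm, in the top of a 46 mm square block; the socket is 21 mm square and 40 mm deep.
- rolling_pin: wooden rolling pin, 0.2 kg, 184 mm long along its y; origin at its centre; it turns about y as it rolls. Barrel 48 mm in diameter, 100 mm long, hangs between the rails; at each end a handle, 22 mm in diameter, 42 mm long, rests on a rail. It starts across the flat rails at rack x = -95 to -50 mm, centre 86 mm high; in the notches its centre is 76 mm high.
- stop_peg: wooden peg 150 mm long, origin at the centre of its lower end, z along it towards the head. Shaft 18 mm in diameter, head (top 27 mm) 24 mm in diameter. It starts upright in the socket, its lower end 15 mm above the table.
- cup: loose, empty round wooden cup, 82 mm across the rim, 80 mm high, walls 5 mm, narrowing a little downwards; origin at the centre of its underside.
- cup_in (a point): centre of the cup's inner floor.
- mortar: bystander: dark wooden mortar, 92 mm across, 95 mm high, its pestle leaning out to 165 mm high; origin at the centre of its underside.
- bell: bystander: steel hand bell, 68 mm across, 98 mm high, standing on its mouth; origin at the centre of its underside.
- goblet: bystander: light wooden goblet, 56 mm across, 85 mm high; origin at the centre of its underside.
Things that resemble listed ones, but are neither listed nor needed, are in the scene too. What is shaped like the rolling_pin but red or yellow is not meant.

How it is judged:
On the way, in this order (a step that is already met when the one before it is completed fails the run):
1. the stop peg stands in the upright cup (horizontal distance between stop_peg and cup_in below 0.036 m and z of stop_peg in the frame of cup below 0.03 m and angle between stop_peg's own z axis and vertical below 0.8 rad and angle between cup's own z axis and vertical below 0.15 rad), for 0.2 s.
2. the rolling pin rests level in both V notches (x of rolling_pin in the frame of notch between -0.004 and 0.004 m and z of rolling_pin in the frame of notch between -0.004 and 0.004 m and y of rolling_pin in the frame of notch between -0.012 and 0.012 m and angle between rolling_pin's own y axis and vertical between 1.52 and 1.62 rad and angle between the y axis of rolling_pin and the y axis of rack, either way round below 0.06 rad), for 0.2 s.
At the end, for the whole second after the job is handed in: Pin in both V notches: centre within 4 mm of the notch point along the rack and in height, 12 mm sideways, level within 0.05 rad, square to the rails within 0.06 rad. Peg in the cup, foot within 30 mm of its underside, leaning under 0.8 rad; cup upright within 0.15 rad; all at rest, under 0.02 m/s (all of step 1 and all of step 2 and linear speed of each of rolling_pin, stop_peg, cup below 0.02 m/s); the robot touches nothing.
It fails at once if the mortar is pushed more than 30 mm from its place or tipped over (distance of mortar from where it was at the start of the episode above 0.03 m or angle between mortar's own z axis and vertical above 0.35 rad).
It fails at once if the bell is pushed more than 30 mm from its place or tipped over (distance of bell from where it was at the start of the episode above 0.03 m or angle between bell's own z axis and vertical above 0.35 rad).
It fails at once if the goblet is pushed more than 30 mm from its place or tipped over (distance of goblet from where it was at the start of the episode above 0.03 m or angle between goblet's own z axis and vertical above 0.35 rad).
It fails at once if the rolling pin is lifted more than 15 mm off the rails or falls off them (z of rolling_pin in the frame of rack above 0.101 m or z of rolling_pin in the frame of rack below 0.06 m).
It also fails if it takes over 64 s, if anything falls off the work surface, if the arm or the gripper's body presses on something with over 40 N, if the wrist force passes 120 N, or if a joint passes its speed limit or range.

### The arm

A 7-joint arm with a two-finger parallel gripper is mounted at the origin on the work surface. World frame = base frame: x ahead of the robot, y to its left, z up, the work surface at z = 0. Lengths are in m, angles in rad, forces in N, time in s.
With the tool pointing down it reaches from about 0.4 to 0.85 m from the base axis. Payload 6.9 kg.
Tool frame: the origin (TCP) lies at the very end of the fingers, on their centre line; the grasp point (between the pads) lies 19 mm behind it (grip_depth is the distance from the TCP to the grasp point, in m); z points along the fingers, y is the line along which they close (so a half turn about z gives the same grasp; the last joint's range is limited). The gripper opens to 85 mm and grips with 20 to 120 N. Pads are 22 mm wide; open, the fingers measure 114 mm over their backs; the gripper's body (76 mm by 85 mm) begins 54 mm behind the grasp point. The pads swing forward as they close: fully open they stand 13 mm farther back than shut.
Start: joints at [1.454, 0.507, -0.238, 1.5, 0.126, 1.149, -0.155], TCP at [0.138, -0.61, 0.231] pointing down, gripper open.
Joint ranges: [-3.08, 3.08], [-0.24, 2.05], [-1.43, 1.35], [0, 2.5], [-1.52, 4.66], [0.17, 1.96], [-2.89, 2.89]. Speed limits (rad/s): [2.39, 2.39, 3.14, 3.14, 3.14, 3.14, 3.14].

### API

Orientations are given as a rotation vector (axis times angle).
In Python, from station import * gives the robot as it stands.
- The arm moves only by the shell command python3 -m pendant 'ROWS' [OPENING]. ROWS is JSON, a list of rows, each an object with "slide": the shift along the tool's x, y, z as a fraction of full scale, a list of three; "rotation": the turn, a rotation vector about the tool's x, y, z as a fraction of full scale, a list of three. A call has 1 to 5 rows; each row shifts and turns the commanded pose from where the row before left it, along the tool's axes as they then stand; what a row does not reach is not made up. Full scale, the value 1, is 200 mm for a shift and 5 degrees for a turn. A row lasts 1/12 s, in which the tool goes at most 41.7 mm and 7.16 degrees, less where a joint would pass 70% of its speed; a pose out of reach is approached as far as the arm can. A call with a number of a shift or a turn outside -1 to 1 is refused whole. A call with a gripper value outside its range is refused whole. OPENING is the closure, from 0 (fully open) to 1 (shut), set as the call begins (- or left out, the last holds). The fingers move at their own pace and stop on an object; the grip force is fixed at half the most. Time passes only in rows, so rows that do not move let the fingers close. It gives the time, the measured TCP pose, the force, the opening and the grip force at its end, in the units of the state.
- read_state(): the state, without advancing time (a new reading comes with each control period).
- snapshot(name): name is "side" or "top"; returns (picture, depth): 480x640x3 uint8, red, green, blue; 480x640 float32, m along the optical axis (not along the pixel's ray), 0 where there is no reading.
- camera_model(name): a dict with "fovy" (degrees; the focal length in pixels is half the picture's height over the tangent of half this angle, whatever the lens; pixels are square), "cx", "cy" (the principal point, pixels), "D" ([k1, k2, p1, p2, k3] as OpenCV has them; the pictures are not rectified), "rvec" (rotation vector, rad) and "tvec" (3), from world to camera coordinates, as OpenCV has them. Camera axes: x right, y down, z forward; pixel columns grow to the right and rows downward; lengths in m; the calibration is good to about 2 mm. A picture is of the moment at which its call begins. camera_model takes no time and is no camera call.
- finish_job(): hands the job in; it is judged then, once.
The state is a dict: "t": time; "q": joint angles; "qvel": joint speeds; "tau": joint torques, N m; "position": TCP position; "orientation": TCP orientation; "wrist_force": force on the tool from outside, world axes, zero at the start; "torque": the same for the moment, N m; "finger_gap": opening from 0.0 (shut) to 1.0 (fully open); "finger_force": force on a finger pad.
Only numpy, scipy, OpenCV 4.12 (cv2) and the standard library are available. Lean on these libraries where they do the work, as an engineer would, in place of code of your own. Each camera call takes 0.05 s, during which the arm holds its last target. There are 200 camera calls.

## Working session

There is one attempt and no reset: what is moved stays moved. The work goes in short steps, Python scripts to look and compute and a shell command to move; the robot and the scene stay as the last step left them, time stands still between calls to the robot, and variables do not carry over. Pictures are saved under pics/ and viewed, at most 10 in all, crops included, and the job is handed in when it is done.

```bash
ls; mkdir -p pics; python3 - <<'E'
from station import *
import cv2,numpy as np
s=read_state();print(s)
for n in("side","top"):
    p,d=snapshot(n);np.savez(f"{n}0.npz",p=p,d=d);cv2.imwrite(f"pics/{n}0.png",p[...,::-1]);print(n,camera_model(n))
E
```

```text
pics
{'t': 0.0, 'q': array([ 1.45343321,  0.50830701, -0.23751379,  1.50115641,  0.12571099,
        1.14889019, -0.15479115]), 'qvel': array([ 2.09864826e-06,  4.97151602e-05,  1.69833113e-03,  1.77813407e-03,
       -1.82151772e-03, -6.93746588e-05,  3.48236908e-04]), 'tau': array([ 7.56723443e-05, -6.20592284e+01, -2.18588635e+00, -2.49645531e+01,
        1.29030136e-02,  1.22068747e-02, -9.59027375e-06]), 'position': array([ 0.13794088, -0.60906396,  0.2304403 ]), 'orientation': array([-3.12036167e+00, -3.49190622e-01,  3.91839155e-04]), 'wrist_force': array([ 0.24363054, -0.22993435, -0.11621809]), 'torque': array([-0.0428803 , -0.00583516,  0.00960053]), 'finger_force': 0.0, 'finger_gap': 1.0004158287107583}
side {'fovy': 43.18857241846356, 'cx': 324.2313002978594, 'cy': 238.2510383537083, 'D': array([-0.05534521,  0.        ,  0.        ,  0.        ,  0.        ]), 'rvec': array([ 0.06571841, -2.75036422,  1.44324594]), 'tvec': array([0.51817804, 0.10686556, 1.1672751 ])}
top {'fovy': 46.64631444227329, 'cx': 320.86828208250097, 'cy': 242.17061041338107, 'D': array([0.00059695, 0.        , 0.        , 0.        , 0.        ]), 'rvec': array([ 2.19005591, -2.19009207,  0.0889851 ]), 'tvec': array([-0.06283641,  0.51757186,  1.29997632])}
```

View pics/top0.png

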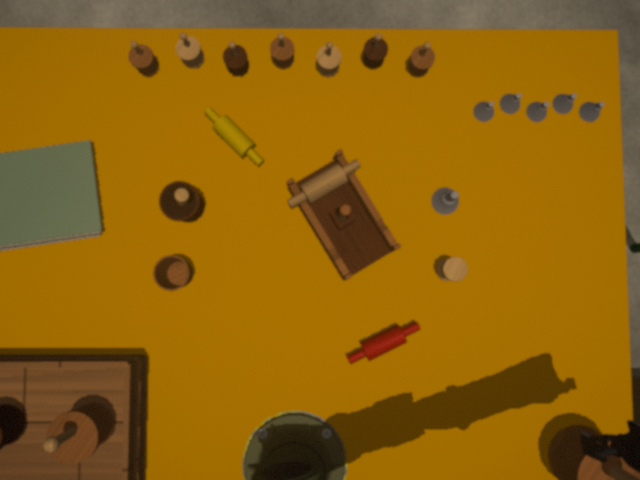

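View pics/side0.png

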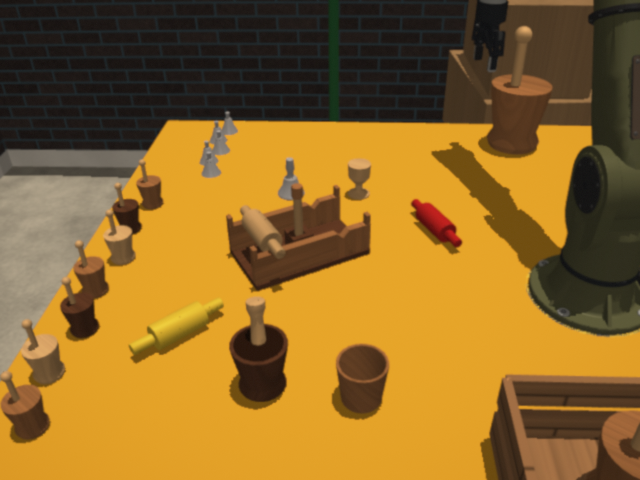

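Candidates in the top view: the bare-wood pin at (325,184) on the rack is the target. The yellow pin (235,137) and the red one (383,342) are decoys. The peg is at (345,211) and the open empty cup at (174,271). The mortar is at (181,201), and there are more mortars along the back row. The bell is at (446,200) and the goblet at (454,268).

```bash
cat > h.py <<'E'
from station import *
import cv2,numpy as np
from scipy.spatial.transform import Rotation as R
def cam(n):
    c=camera_model(n);f=240/np.tan(np.radians(c['fovy']/2))
    return np.array([[f,0,c['cx']],[0,f,c['cy']],[0,0,1]]),c['D'],R.from_rotvec(c['rvec']).as_matrix(),c['tvec']
def cloud(n,d):
    K,D,M,t=cam(n);v,u=np.mgrid[0:480,0:640]
    p=cv2.undistortPoints(np.stack([u,v],-1).reshape(-1,1,2).astype(float),K,D).reshape(480,640,2)
    P=np.dstack([p[...,0]*d,p[...,1]*d,d])
    W=(P-t)@M; W[d==0]=np.nan; return W
def ray(n,u,v,z):
    K,D,M,t=cam(n);p=cv2.undistortPoints(np.array([[[u,v]]],float),K,D)[0,0]
    r=np.array([p[0],p[1],1])@M;o=-t@M;return o+r*(z-o[2])/r[2]
def proj(n,P):
    K,D,M,t=cam(n);return cv2.projectPoints(np.atleast_2d(np.array(P,float)),cv2.Rodrigues(M)[0],t,K,D)[0][:,0]
E
python3 - <<'E'
from h import *
z=np.load('top0.npz');W=cloud('top',z['d']);Z=W[...,2]
print('table z',np.nanmedian(Z[100:330,480:600]),np.nanmedian(Z[290:340,200:330]))
def box(u0,u1,v0,v1,a,b):
    m=np.zeros(Z.shape,bool);m[v0:v1,u0:u1]=1;m&=(Z>a)&(Z<b);return W[m]
r=box(270,420,140,290,.066,.082)
rc=cv2.minAreaRect((r[:,:2]*1000).astype(np.float32));print('rack',rc,len(r))
for nm,b in dict(peg=(325,365,195,230,.15,.18),pinhi=(275,370,150,215,.1,.13),pin=(275,370,150,215,.088,.13),cup=(145,205,245,300,.07,.09),mortar=(150,215,170,230,.085,.1),pestle=(150,215,170,230,.13,.18),bell=(425,470,180,225,.01,.12),gob=(430,475,250,290,.07,.1)).items():
    q=box(*b)
    if len(q)<5: print(nm,len(q));continue
    xy=(q[:,:2]*1000).astype(np.float32)
    print(nm,len(q),'med',np.median(q,0).round(4),'circ',cv2.minEnclosingCircle(xy),'rect',cv2.minAreaRect(xy))
big=cv2.resize(z['p'][140:300,140:420,::-1],None,fx=2.8,fy=2.8,interpolation=cv2.INTER_CUBIC)
cv2.imwrite('pics/crop.png',cv2.convertScaleAbs(big,alpha=1.6))
E
```

```text
table z 0.0007855519301777043 0.00040603106906509414
rack ((576.1339111328125, -111.66108703613281), (258.79833984375, 144.7484588623047), 31.284622192382812) 1347
peg 104 med [ 0.5756 -0.1116  0.1654] circ ((575.8402099609375, -111.70584869384766), 11.88906192779541) rect ((575.7261962890625, -111.48724365234375), (22.07974624633789, 23.142932891845703), 71.53743743896484)
pinhi 787 med [ 0.645  -0.0668  0.1074] circ ((644.6575317382812, -68.16144561767578), 82.64563751220703) rect ((655.658935546875, -61.24060821533203), (66.06074523925781, 165.27560424804688), 32.173667907714844)
pin 1340 med [ 0.6451 -0.0668  0.103 ] circ ((644.55517578125, -68.29090881347656), 91.74188995361328) rect ((652.2974853515625, -60.00756072998047), (138.7551727294922, 162.44757080078125), 66.95809936523438)
cup 298 med [0.4438 0.2833 0.0796] circ ((443.8890380859375, 275.3435363769531), 41.09101486206055) rect ((444.9522399902344, 275.1923828125), (78.56410217285156, 79.8131103515625), 0.2352009266614914)
mortar 1042 med [0.5995 0.2579 0.0958] circ ((604.8402709960938, 257.1163330078125), 46.28713607788086) rect ((604.8060302734375, 256.0151062011719), (90.87297821044922, 89.63519287109375), 2.277930736541748)
pestle 164 med [0.6069 0.2346 0.1636] circ ((607.2844848632812, 235.7010498046875), 15.364486694335938) rect ((606.8299560546875, 236.4539794921875), (27.327011108398438, 28.422901153564453), 11.316118240356445)
bell 482 med [ 0.6133 -0.3543  0.0315] circ ((619.2876586914062, -362.9014892578125), 34.40680694580078) rect ((615.7418823242188, -359.00653076171875), (60.66263198852539, 58.299068450927734), 38.726951599121094)
gob 492 med [ 0.4525 -0.3615  0.0852] circ ((452.5755310058594, -362.7545166015625), 28.203500747680664) rect ((452.4874572753906, -362.16680908203125), (53.452335357666016, 54.11298751831055), 57.406715393066406)
```

View pics/crop.png

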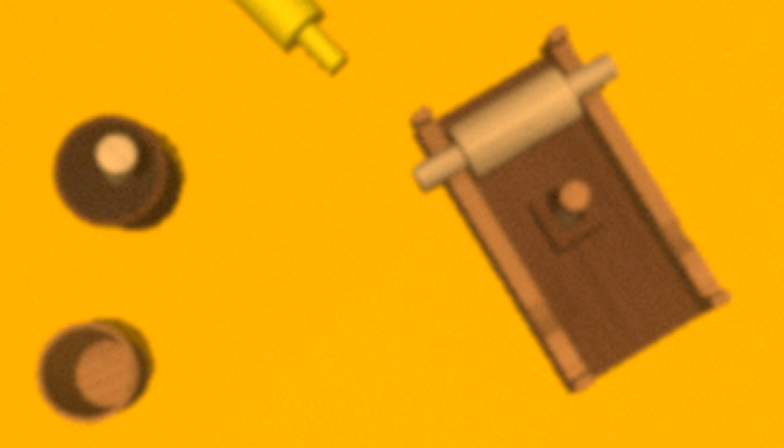

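The crop shows the bare pin at the +x+y end of the rack with the peg free in its socket. The notches are at the lower-right end and the cup is open and empty. The measured sizes match the description: rack 259×145 mm, cup rim 82 mm, peg top at 165 mm. First I'll turn the tool so the fingers close along the rack's x axis.

```bash
cat > rel.py <<'E'
import sys
from h import *
s=read_state();M=R.from_rotvec(s['orientation']).as_matrix();p=s['position']
print('t',s['t'].__round__(2),'pos',p.round(4),'tool y deg',np.degrees(np.arctan2(M[1,1],M[0,1])).round(2),'z',M[:,2].round(4),'gap',round(s['finger_gap'],3),'ff',round(s['finger_force'],1),'F',s['wrist_force'].round(1),'q',s['q'].round(2))
print('turn units (tool xyz) to down & toolY=31.28:',end=' ')
a=np.radians(31.28);y=np.array([np.cos(a),np.sin(a),0]);z=np.array([0,0,-1.]);T=np.stack([np.cross(y,z),y,z],1)
print((np.degrees(R.from_matrix(M.T@T).as_rotvec())/5).round(3))
if len(sys.argv)>3:
    print('slide units',(M.T@(np.array(sys.argv[1:4],float)-p)/.2).round(4))
E
r='[{"slide":[0,0,0],"rotation":[0,0,-1]},{"slide":[0,0,0],"rotation":[0,0,-1]},{"slide":[0,0,0],"rotation":[0,0,-1]},{"slide":[0,0,0],"rotation":[0,0,-1]},{"slide":[0,0,0],"rotation":[0,0,-1]}]'
python3 rel.py; python3 -m pendant '[{"slide":[0,0,-0.1],"rotation":[0,0,-1]},{"slide":[0,0,0],"rotation":[0,0,-1]},{"slide":[0,0,0],"rotation":[0,0,-1]},{"slide":[0,0,0],"rotation":[0,0,-1]},{"slide":[0,0,0],"rotation":[0,0,-1]}]' 0
python3 rel.py
```

```text
t 0.1 pos [ 0.1379 -0.6092  0.2305] tool y deg -77.24 z [-4.0e-04  1.5e-03 -1.0e+00] gap 1.003 ff 0.0 F [-0.2  0.4  0.9] q [ 1.45  0.51 -0.24  1.5   0.13  1.15 -0.15]
turn units (tool xyz) to down & toolY=31.28: [-1.2000e-02 -1.7000e-02 -2.1703e+01]
t: 0.52
position: [0.138, -0.6093, 0.2509]
orientation: [-2.969, -1.023, -0.0]
wrist_force: [-0.3, 0.1, 0.5]
finger_gap: 1.004
finger_force: 0.0
t 0.52 pos [ 0.138  -0.6093  0.2509] tool y deg -51.99 z [-3.e-04  8.e-04 -1.e+00] gap 1.004 ff 0.0 F [-0.3  0.1  0.5] q [ 1.52  0.5  -0.35  1.47  0.18  1.2   0.24]
turn units (tool xyz) to down & toolY=31.28: [-5.0000e-03 -1.0000e-02 -1.6654e+01]
```

```bash
python3 -m pendant '[{"slide":[0,0,0],"rotation":[0,0,-1]},{"slide":[0,0,0],"rotation":[0,0,-1]},{"slide":[0,0,0],"rotation":[0,0,-1]},{"slide":[0,0,0],"rotation":[0,0,-1]},{"slide":[0,0,0],"rotation":[0,0,-1]}]' >/dev/null
python3 -m pendant '[{"slide":[0,0,0],"rotation":[0,0,-1]},{"slide":[0,0,0],"rotation":[0,0,-1]},{"slide":[0,0,0],"rotation":[0,0,-1]},{"slide":[0,0,0],"rotation":[0,0,-1]},{"slide":[0,0,0],"rotation":[0,0,-1]}]' >/dev/null
python3 -m pendant '[{"slide":[0,0,0],"rotation":[0,0,-1]},{"slide":[0,0,0],"rotation":[0,0,-1]},{"slide":[0,0,0],"rotation":[0,0,-1]},{"slide":[0,0,0],"rotation":[0,0,-1]},{"slide":[0,0,0],"rotation":[0,0,-1]}]' >/dev/null
python3 -m pendant '[{"slide":[0,0,0],"rotation":[0,0,-1]},{"slide":[0,0,0],"rotation":[0,0,-0.65]},{"slide":[0,0,0],"rotation":[0,0,0]}]'
python3 rel.py 0.576 -0.1115 0.25
```

```text
t: 2.02
position: [0.1378, -0.6094, 0.2507]
orientation: [-1.543, -2.736, -0.002]
wrist_force: [0.5, -0.0, -0.5]
finger_gap: 0.999
finger_force: 0.0
t 2.02 pos [ 0.1378 -0.6094  0.2507] tool y deg 31.15 z [-1.0e-04  1.2e-03 -1.0e+00] gap 0.999 ff 0.0 F [ 0.5 -0.  -0.5] q [ 1.73  0.56 -0.72  1.46  0.38  1.26  1.51]
turn units (tool xyz) to down & toolY=31.28: [ 0.006 -0.012 -0.026]
slide units [0.997  3.1629 0.0061]
```

```bash
python3 -m pendant '[{"slide":[0.06,0.19,0],"rotation":[0,0,0]},{"slide":[0.06,0.19,0],"rotation":[0,0,0]},{"slide":[0.06,0.19,0],"rotation":[0,0,0]},{"slide":[0.06,0.19,0],"rotation":[0,0,0]},{"slide":[0.06,0.19,0],"rotation":[0,0,0]}]' >/dev/null
python3 -m pendant '[{"slide":[0.06,0.19,0],"rotation":[0,0,0]},{"slide":[0.06,0.19,0],"rotation":[0,0,0]},{"slide":[0.06,0.19,0],"rotation":[0,0,0]},{"slide":[0.06,0.19,0],"rotation":[0,0,0]},{"slide":[0.06,0.19,0],"rotation":[0,0,0]}]' >/dev/null
python3 -m pendant '[{"slide":[0.06,0.19,0],"rotation":[0,0,0]},{"slide":[0.06,0.19,0],"rotation":[0,0,0]},{"slide":[0.06,0.19,0],"rotation":[0,0,0]},{"slide":[0.06,0.19,0],"rotation":[0,0,0]},{"slide":[0,0,0],"rotation":[0,0,0]}]' >/dev/null
python3 rel.py 0.576 -0.1115 0.25
```

```text
t 3.27 pos [ 0.5123 -0.1824  0.252 ] tool y deg 31.54 z [ 0.0045  0.0047 -1.    ] gap 1.002 ff 0.0 F [0.2 1.2 0.9] q [ 0.84  0.44 -0.81  1.68  0.34  1.16  0.49]
turn units (tool xyz) to down & toolY=31.28: [ 0.072 -0.019  0.052]
slide units [0.1356 0.4569 0.0133]
```

```bash
python3 -m pendant '[{"slide":[0.045,0.15,0],"rotation":[0,0,0]},{"slide":[0.045,0.15,0],"rotation":[0,0,0]},{"slide":[0.045,0.15,0],"rotation":[0,0,0]},{"slide":[0,0,0],"rotation":[0,0,0]},{"slide":[0,0,0],"rotation":[0,0,0]}]' >/dev/null
python3 rel.py 0.576 -0.1115 0.13
```

```text
t 3.68 pos [ 0.5713 -0.1198  0.251 ] tool y deg 31.14 z [-2.0e-04  1.2e-03 -1.0e+00] gap 0.996 ff 0.0 F [-0.5 -0.4 -0.3] q [ 0.66  0.51 -0.79  1.58  0.38  1.22  0.34]
turn units (tool xyz) to down & toolY=31.28: [ 0.006 -0.013 -0.028]
slide units [0.0228 0.0414 0.6049]
```

```bash
python3 -m pendant '[{"slide":[0.023,0.041,0.1],"rotation":[0,0,-0.03]},{"slide":[0,0,0.15],"rotation":[0,0,0]},{"slide":[0,0,0.15],"rotation":[0,0,0]},{"slide":[0,0,0.1],"rotation":[0,0,0]},{"slide":[0,0,0.1],"rotation":[0,0,0]}]' >/dev/null
python3 -m pendant '[{"slide":[0,0,0],"rotation":[0,0,0]},{"slide":[0,0,0],"rotation":[0,0,0]}]' 
python3 rel.py 0.576 -0.1115 0.13
```

```text
t: 4.27
position: [0.5742, -0.1151, 0.1308]
orientation: [-1.545, -2.733, 0.002]
wrist_force: [0.1, 0.2, -0.0]
finger_gap: 0.998
finger_force: 0.0
t 4.27 pos [ 0.5742 -0.1151  0.1308] tool y deg 31.04 z [-2.4e-03 -1.0e-04 -1.0e+00] gap 0.998 ff 0.0 F [ 0.1  0.2 -0. ] q [ 0.6   0.62 -0.72  1.74  0.49  0.97  0.23]
turn units (tool xyz) to down & toolY=31.28: [-0.025 -0.013 -0.048]
slide units [0.0108 0.017  0.0038]
```

```bash
python3 -m pendant '[{"slide":[0.011,0.017,0],"rotation":[0,0,-0.05]},{"slide":[0,0,0],"rotation":[0,0,0]},{"slide":[0,0,0],"rotation":[0,0,0]}]' >/dev/null;python3 rel.py 0.576 -0.1115 0.13
python3 -m pendant '[{"slide":[0,0,0],"rotation":[0,0,0]},{"slide":[0,0,0],"rotation":[0,0,0]},{"slide":[0,0,0],"rotation":[0,0,0]},{"slide":[0,0,0],"rotation":[0,0,0]},{"slide":[0,0,0],"rotation":[0,0,0]}]' 1 >/dev/null
python3 -m pendant '[{"slide":[0,0,0],"rotation":[0,0,0]},{"slide":[0,0,0],"rotation":[0,0,0]},{"slide":[0,0,0],"rotation":[0,0,0]},{"slide":[0,0,0],"rotation":[0,0,0]},{"slide":[0,0,0],"rotation":[0,0,0]}]' >/dev/null
python3 rel.py 0.576 -0.1115 0.13
```

```text
t 4.52 pos [ 0.5779 -0.1099  0.1328] tool y deg 31.41 z [ 2.4e-03 -3.0e-04 -1.0e+00] gap 0.999 ff 0.0 F [ 1.2 -0.5 -0.3] q [ 0.59  0.62 -0.73  1.73  0.49  0.97  0.22]
turn units (tool xyz) to down & toolY=31.28: [0.022 0.017 0.026]
slide units [-0.0018 -0.0124  0.0138]
t 5.35 pos [ 0.5771 -0.1103  0.1315] tool y deg 31.4 z [ 1.e-04 -3.e-04 -1.e+00] gap 0.264 ff 58.6 F [-1.9 -0.6  5.3] q [ 0.59  0.62 -0.73  1.73  0.49  0.97  0.22]
turn units (tool xyz) to down & toolY=31.28: [-0.001  0.003  0.025]
slide units [-0.0024 -0.0078  0.0075]
```

```bash
python3 -m pendant '[{"slide":[0,0,-0.03],"rotation":[0,0,0]},{"slide":[0,0,-0.05],"rotation":[0,0,0]},{"slide":[0,0,-0.05],"rotation":[0,0,0]},{"slide":[0,0,-0.05],"rotation":[0,0,0]},{"slide":[0,0,-0.05],"rotation":[0,0,0]}]'
python3 -m pendant '[{"slide":[0,0,-0.08],"rotation":[0,0,0]},{"slide":[0,0,-0.1],"rotation":[0,0,0]},{"slide":[0,0,-0.1],"rotation":[0,0,0]},{"slide":[0,0,-0.1],"rotation":[0,0,0]},{"slide":[0,0,-0.05],"rotation":[0,0,0]}]'
python3 rel.py 0.4445 0.2753 0.26
python3 - <<'E'
from h import *
p,d=snapshot('side');cv2.imwrite('pics/lift.png',p[60:360,200:600,::-1])
E
```

```text
t: 5.77
position: [0.5774, -0.11, 0.1787]
orientation: [1.537, 2.739, 0.001]
wrist_force: [-0.1, -0.1, -0.8]
finger_gap: 0.265
finger_force: 58.7
t: 6.18
position: [0.578, -0.1097, 0.2666]
orientation: [1.535, 2.737, 0.003]
wrist_force: [0.1, 0.4, -0.0]
finger_gap: 0.266
finger_force: 58.7
t 6.18 pos [ 0.578  -0.1097  0.2666] tool y deg 31.43 z [ 3.7e-03 -3.0e-04 -1.0e+00] gap 0.266 ff 58.7 F [ 0.1  0.4 -0. ] q [ 0.64  0.5  -0.8   1.54  0.37  1.25  0.33]
turn units (tool xyz) to down & toolY=31.28: [0.035 0.025 0.03 ]
slide units [1.9906 0.4341 0.0302]
```

View pics/lift.png

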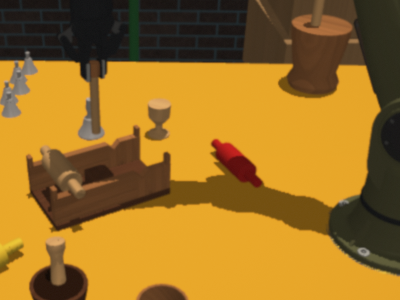

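The crop shows the peg held upright in the gripper at (95,95), clear of the rack, with the pin unmoved at (62,170). Next I'll carry it to the cup.

```bash
python3 -m pendant '[{"slide":[0.1,0.022,0],"rotation":[0,0,0]},{"slide":[0.18,0.04,0],"rotation":[0,0,0]},{"slide":[0.18,0.04,0],"rotation":[0,0,0]},{"slide":[0.18,0.04,0],"rotation":[0,0,0]},{"slide":[0.18,0.04,0],"rotation":[0,0,0]}]' >/dev/null
python3 -m pendant '[{"slide":[0.18,0.04,0],"rotation":[0,0,0]},{"slide":[0.18,0.04,0],"rotation":[0,0,0]},{"slide":[0.18,0.04,0],"rotation":[0,0,0]},{"slide":[0.18,0.04,0],"rotation":[0,0,0]},{"slide":[0.15,0.03,0],"rotation":[0,0,0]}]' >/dev/null
python3 -m pendant '[{"slide":[0.15,0.03,0],"rotation":[0,0,0]},{"slide":[0.1,0.02,0],"rotation":[0,0,0]},{"slide":[0.05,0.01,0],"rotation":[0,0,0]},{"slide":[0,0,0],"rotation":[0,0,0]},{"slide":[0,0,0],"rotation":[0,0,0]}]' >/dev/null
python3 rel.py 0.4445 0.2753 0.26
```

```text
t 7.48 pos [0.4436 0.2738 0.2629] tool y deg 31.43 z [-3.0e-04 -1.1e-03 -1.0e+00] gap 0.26 ff 58.7 F [ 0.6  0.1 -0.8] q [-0.01  0.41 -0.86  1.71  0.33  1.18 -0.41]
turn units (tool xyz) to down & toolY=31.28: [-0.01   0.009  0.03 ]
slide units [0.0043 0.0078 0.0143]
```

```bash
python3 -m pendant '[{"slide":[0.004,0.008,0.1],"rotation":[0,0,0]},{"slide":[0,0,0.1],"rotation":[0,0,0]},{"slide":[0,0,0.1],"rotation":[0,0,0]},{"slide":[0,0,0.1],"rotation":[0,0,0]},{"slide":[0,0,0.05],"rotation":[0,0,0]}]'
python3 -m pendant '[{"slide":[0,0,0.05],"rotation":[0,0,0]},{"slide":[0,0,0.05],"rotation":[0,0,0]},{"slide":[0,0,0.05],"rotation":[0,0,0]},{"slide":[0,0,0.03],"rotation":[0,0,0]},{"slide":[0,0,0.02],"rotation":[0,0,0]}]'
python3 -m pendant '[{"slide":[0,0,0.01],"rotation":[0,0,0]},{"slide":[0,0,0],"rotation":[0,0,0]},{"slide":[0,0,0],"rotation":[0,0,0]}]'
python3 rel.py 0.4445 0.2753 0.125
python3 - <<'E'
from h import *
p,d=snapshot('side');cv2.imwrite('pics/lower.png',cv2.resize(p[200:440,220:480,::-1],None,fx=2,fy=2))
E
```

```text
t: 7.9
position: [0.4449, 0.2728, 0.1709]
orientation: [-1.542, -2.737, 0.006]
wrist_force: [0.6, 0.3, -0.8]
finger_gap: 0.266
finger_force: 58.8
t: 8.32
position: [0.4444, 0.2759, 0.1327]
orientation: [-1.537, -2.74, 0.001]
wrist_force: [-0.1, -0.1, -0.2]
finger_gap: 0.264
finger_force: 58.8
t: 8.57
position: [0.4445, 0.2764, 0.1316]
orientation: [1.537, 2.74, 0.001]
wrist_force: [0.5, -0.4, 0.2]
finger_gap: 0.264
finger_force: 58.8
t 8.57 pos [0.4445 0.2764 0.1316] tool y deg 31.43 z [ 5.e-04  3.e-04 -1.e+00] gap 0.264 ff 58.8 F [ 0.5 -0.4  0.2] q [-0.1   0.55 -0.77  1.9   0.48  0.89 -0.56]
turn units (tool xyz) to down & toolY=31.28: [ 0.006 -0.     0.03 ]
slide units [-0.0047 -0.0026  0.0331]
```

View pics/lower.png

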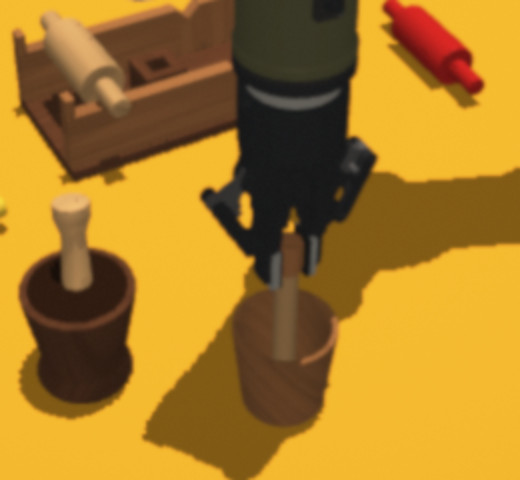

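The crop shows the peg hanging inside the upright cup, shaft at (287,330) and rim around (285,325). I'll lower it to the floor in small steps and release.

```bash
python3 -m pendant '[{"slide":[0,0,0.015],"rotation":[0,0,0]},{"slide":[0,0,0],"rotation":[0,0,0]},{"slide":[0,0,0],"rotation":[0,0,0]}]'
python3 -m pendant '[{"slide":[0,0,0.015],"rotation":[0,0,0]},{"slide":[0,0,0],"rotation":[0,0,0]},{"slide":[0,0,0],"rotation":[0,0,0]}]'
```

```text
t: 8.87
position: [0.4443, 0.276, 0.1283]
orientation: [1.537, 2.74, -0.0]
wrist_force: [0.4, 0.7, -0.1]
finger_gap: 0.265
finger_force: 58.8
t: 9.12
position: [0.4443, 0.276, 0.1251]
orientation: [-1.537, -2.74, 0.0]
wrist_force: [0.4, 0.1, 0.5]
finger_gap: 0.26
finger_force: 58.8
```

```bash
python3 -m pendant '[{"slide":[0,0,0.01],"rotation":[0,0,0]},{"slide":[0,0,0],"rotation":[0,0,0]},{"slide":[0,0,0],"rotation":[0,0,0]}]'
python3 -m pendant '[{"slide":[0,0,0],"rotation":[0,0,0]},{"slide":[0,0,0],"rotation":[0,0,0]},{"slide":[0,0,0],"rotation":[0,0,0]},{"slide":[0,0,0],"rotation":[0,0,0]},{"slide":[0,0,0],"rotation":[0,0,0]}]' 0
python3 -m pendant '[{"slide":[0,0,0],"rotation":[0,0,0]},{"slide":[0,0,-0.05],"rotation":[0,0,0]},{"slide":[0,0,-0.1],"rotation":[0,0,0]},{"slide":[0,0,-0.2],"rotation":[0,0,0]},{"slide":[0,0,-0.2],"rotation":[0,0,0]}]'
python3 - <<'E'
from h import *
p,d=snapshot('side');cv2.imwrite('pics/rel.png',cv2.resize(p[200:440,220:480,::-1],None,fx=2,fy=2))
p,d=snapshot('top');W=cloud('top',d)[170:330,130:260].reshape(-1,3)
E
python3 rel.py 0.6436 -0.0700 0.22
```

```text
t: 9.37
position: [0.4443, 0.2761, 0.1232]
orientation: [-1.537, -2.74, 0.0]
wrist_force: [0.1, 0.2, -0.2]
finger_gap: 0.263
finger_force: 58.8
t: 9.78
position: [0.4444, 0.2761, 0.1233]
orientation: [1.537, 2.74, 0.0]
wrist_force: [0.2, 0.8, 0.1]
finger_gap: 0.951
finger_force: 0.0
t: 10.2
position: [0.4434, 0.2757, 0.2345]
orientation: [-1.535, -2.739, 0.003]
wrist_force: [1.4, 0.5, 0.3]
finger_gap: 1.001
finger_force: 0.0
t 10.3 pos [0.4459 0.279  0.2398] tool y deg 31.45 z [ 0.0081  0.0059 -0.9999] gap 1.001 ff 0.0 F [ 0.3  0.9 -0.5] q [-0.03  0.43 -0.85  1.75  0.36  1.12 -0.44]
turn units (tool xyz) to down & toolY=31.28: [ 0.114 -0.009  0.034]
slide units [-2.0043 -0.0683  0.097 ]
```

View pics/rel.png

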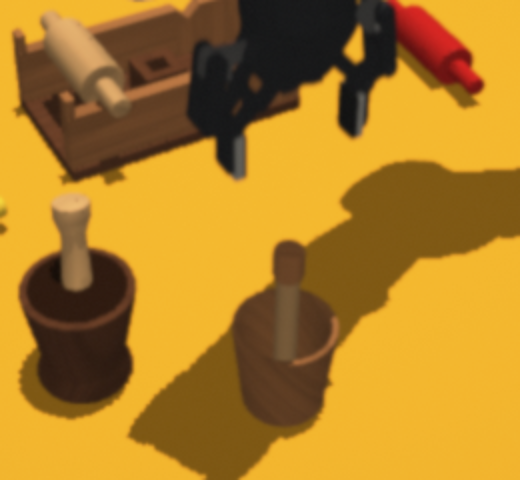

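The crop shows the peg standing upright in the upright cup (head at (289,255)), with the pin unmoved on the rack. Now I'll measure the pin in the rack frame.

```bash
cat > pin.py <<'E'
import sys
from h import *
c=np.array([.5761,-.1117]);a=np.radians(31.28);X=-np.array([np.cos(a),np.sin(a)]);Y=np.array([-X[1],X[0]])
def rackxy(P): d=P[:,:2]-c;return np.c_[d@X,d@Y,P[:,2]]
def pin(d,name='top'):
    P=rackxy(cloud(name,d).reshape(-1,3));P=P[~np.isnan(P[:,0])]
    m=(abs(P[:,0])<.118)&(abs(P[:,1])<.055)&(P[:,2]>.082);B=P[m]
    m=(abs(P[:,0])<.115)&(abs(P[:,1])<.096)&(abs(P[:,1])>.058)&(P[:,2]>.087-.008*(len(sys.argv)>1));H=P[m]
    return B,H
def world(x,y): return c+X*x+Y*y
if __name__=='__main__':
    d=np.load('top0.npz')['d']
    B,H=pin(d);m=~((np.hypot(B[:,0],B[:,1])<.03));B=B[m];H=H[H[:,0]>-.11]
    print('barrel ext x',np.percentile(B[:,0],[1,50,99]).round(4),'y',np.percentile(B[:,1],[1,99]).round(4),'ztop',np.percentile(B[:,2],99).round(4))
    k=B[B[:,2]>.107];print('ridge x',k[:,0].mean(),'fit slope',np.polyfit(k[:,1],k[:,0],1))
    for s in(1,-1):
        h=H[H[:,1]*s>0];print('handle',s,np.percentile(h[:,0],[2,50,98]).round(4),'y',np.percentile(h[:,1],[1,99]).round(4))
    print('pin world',world(k[:,0].mean(),k[:,1].mean()),'notch',world(.065,0))
E
python3 pin.py
python3 -m pendant '[{"slide":[-0.1,0,0],"rotation":[0,0,0]},{"slide":[-0.19,-0.006,0],"rotation":[0,0,0]},{"slide":[-0.19,-0.006,0],"rotation":[0,0,0]},{"slide":[-0.19,-0.006,0],"rotation":[0,0,0]},{"slide":[-0.19,-0.006,0],"rotation":[0,0,0]}]'>/dev/null
python3 -m pendant '[{"slide":[-0.19,-0.006,0],"rotation":[0,0,0]},{"slide":[-0.19,-0.006,0],"rotation":[0,0,0]},{"slide":[-0.19,-0.006,0],"rotation":[0,0,0]},{"slide":[-0.19,-0.006,0],"rotation":[0,0,0]},{"slide":[-0.19,-0.006,0],"rotation":[0,0,0]}]'>/dev/null
python3 -m pendant '[{"slide":[-0.1,0,0],"rotation":[0,0,0]},{"slide":[-0.05,0,0],"rotation":[0,0,0]},{"slide":[0,0,0],"rotation":[0,0,0]},{"slide":[0,0,0],"rotation":[0,0,0]}]'>/dev/null
python3 rel.py 0.6436 -0.0700 0.22
```

```text
barrel ext x [-0.1052 -0.0795 -0.0589] y [-0.0522  0.0524] ztop 0.1145
ridge x -0.08223655376496795 fit slope [-0.00432898 -0.082243  ]
handle 1 [-0.0924 -0.0812 -0.0715] y [0.0585 0.0897]
handle -1 [-0.0927 -0.0816 -0.0724] y [-0.0931 -0.0586]
pin world [ 0.64560936 -0.06772821] notch [ 0.52054839 -0.14544935]
t 11.47 pos [ 0.6389 -0.0625  0.2334] tool y deg 31.48 z [-5.0e-04  1.5e-03 -1.0e+00] gap 1.003 ff 0.0 F [ 0.3  0.2 -0.9] q [ 0.5   0.62 -0.78  1.44  0.44  1.26  0.22]
turn units (tool xyz) to down & toolY=31.28: [ 0.005 -0.018  0.039]
slide units [-0.0442  0.0004  0.0671]
```

```bash
python3 -m pendant '[{"slide":[-0.005,0.015,0],"rotation":[0,0,0.04]},{"slide":[0,0,0],"rotation":[0,0,0]},{"slide":[0,0,0],"rotation":[0,0,0]}]' >/dev/null
python3 rel.py 0.646 -0.069 0.15
```

```text
t 11.72 pos [ 0.6423 -0.0614  0.2338] tool y deg 31.37 z [ 5.e-04  3.e-04 -1.e+00] gap 1.001 ff 0.0 F [-0.9 -0.2  0.2] q [ 0.49  0.62 -0.78  1.43  0.44  1.27  0.22]
turn units (tool xyz) to down & toolY=31.28: [ 0.006 -0.     0.018]
slide units [-0.0421 -0.0042  0.419 ]
```

```bash
python3 -m pendant '[{"slide":[-0.042,-0.004,0.1],"rotation":[0,0,0.02]},{"slide":[0,0,0.1],"rotation":[0,0,0]},{"slide":[0,0,0.1],"rotation":[0,0,0]},{"slide":[0,0,0.1],"rotation":[0,0,0]},{"slide":[0,0,0],"rotation":[0,0,0]}]' >/dev/null
python3 -m pendant '[{"slide":[0,0,0],"rotation":[0,0,0]},{"slide":[0,0,0],"rotation":[0,0,0]}]' >/dev/null
python3 rel.py 0.646 -0.069 0.068
```

```text
t 12.3 pos [ 0.6467 -0.0702  0.1547] tool y deg 31.16 z [ 1.5e-03  3.0e-04 -1.0e+00] gap 1.002 ff 0.0 F [0.  1.  0.5] q [ 0.49  0.69 -0.75  1.53  0.5   1.12  0.18]
turn units (tool xyz) to down & toolY=31.28: [ 0.016  0.006 -0.025]
slide units [ 0.0073 -0.0005  0.4333]
```

```bash
python3 -m pendant '[{"slide":[0.007,0,0.05],"rotation":[0,0,-0.02]},{"slide":[0,0,0.08],"rotation":[0,0,0]},{"slide":[0,0,0.08],"rotation":[0,0,0]},{"slide":[0,0,0.08],"rotation":[0,0,0]},{"slide":[0,0,0.08],"rotation":[0,0,0]}]'
python3 -m pendant '[{"slide":[0,0,0.05],"rotation":[0,0,0]},{"slide":[0,0,0],"rotation":[0,0,0]},{"slide":[0,0,0],"rotation":[0,0,0]}]' >/dev/null
python3 rel.py 0.646 -0.069 0.068
python3 -m pendant '[{"slide":[0,0,0],"rotation":[0,0,0]},{"slide":[0,0,0],"rotation":[0,0,0]},{"slide":[0,0,0],"rotation":[0,0,0]},{"slide":[0,0,0],"rotation":[0,0,0]},{"slide":[0,0,0],"rotation":[0,0,0]}]' 0.36
python3 rel.py 0.5205 -0.1454 0.068
python3 - <<'E'
from h import *
p,d=snapshot('side');cv2.imwrite('pics/strad.png',cv2.resize(p[120:300,200:400,::-1],None,fx=3,fy=3))
E
```

```text
t: 12.72
position: [0.646, -0.0696, 0.0793]
orientation: [1.541, 2.736, 0.001]
wrist_force: [1.4, 0.3, 0.1]
finger_gap: 1.002
finger_force: 0.0
t 12.97 pos [ 0.6456 -0.0696  0.0695] tool y deg 31.23 z [ 0.e+00  2.e-04 -1.e+00] gap 0.998 ff 0.0 F [-0.4 -0.1 -0.1] q [ 0.46  0.78 -0.69  1.62  0.58  0.96  0.11]
turn units (tool xyz) to down & toolY=31.28: [ 0.001 -0.002 -0.011]
slide units [0.0014 0.0033 0.0076]
t: 13.38
position: [0.6457, -0.0698, 0.0697]
orientation: [1.542, 2.737, 0.0]
wrist_force: [-0.2, 0.1, 0.8]
finger_gap: 0.643
finger_force: 0.0
t 13.38 pos [ 0.6457 -0.0698  0.0697] tool y deg 31.21 z [ 6.e-04 -1.e-04 -1.e+00] gap 0.643 ff 0.0 F [-0.2  0.1  0.8] q [ 0.46  0.78 -0.69  1.62  0.58  0.96  0.11]
turn units (tool xyz) to down & toolY=31.28: [ 0.006  0.005 -0.014]
slide units [ 0.001  -0.7312  0.0084]
```

View pics/strad.png

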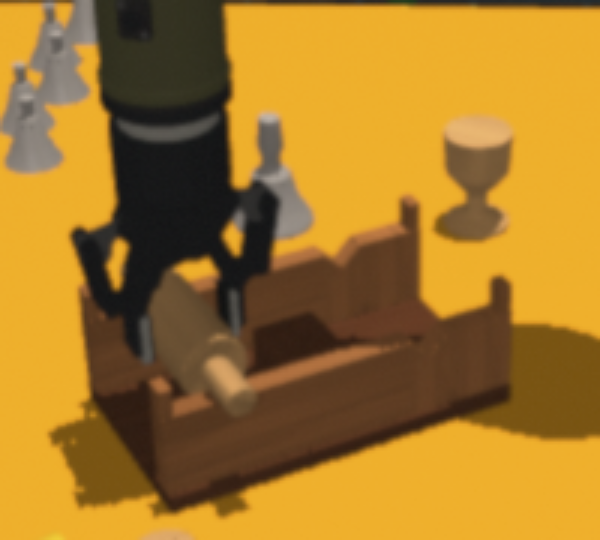

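The crop shows the fingers straddling the barrel, with the pin square on the rails and the notches visible at (345,250) and (425,330). Now I'll roll it.

```bash
python3 -m pendant '[{"slide":[0,-0.02,0],"rotation":[0,0,0]},{"slide":[0,-0.04,0],"rotation":[0,0,0]},{"slide":[0,-0.05,0],"rotation":[0,0,0]},{"slide":[0,-0.05,0],"rotation":[0,0,0]},{"slide":[0,-0.05,0],"rotation":[0,0,0]}]'
python3 -m pendant '[{"slide":[0,-0.05,0],"rotation":[0,0,0]},{"slide":[0,-0.05,0],"rotation":[0,0,0]},{"slide":[0,-0.05,0],"rotation":[0,0,0]},{"slide":[0,-0.05,0],"rotation":[0,0,0]},{"slide":[0,-0.05,0],"rotation":[0,0,0]}]'
python3 -m pendant '[{"slide":[0,-0.03,0],"rotation":[0,0,0]},{"slide":[0,0,0],"rotation":[0,0,0]},{"slide":[0,0,0],"rotation":[0,0,0]}]'
python3 rel.py 0.5205 -0.1454 0.068
python3 - <<'E'
from h import *
p,d=snapshot('side');cv2.imwrite('pics/roll.png',cv2.resize(p[120:300,200:400,::-1],None,fx=3,fy=3))
E
```

```text
t: 13.85
position: [0.6086, -0.0922, 0.0694]
orientation: [1.542, 2.737, 0.0]
wrist_force: [1.6, 1.0, 1.5]
finger_gap: 0.64
finger_force: 1.2
t: 14.27
position: [0.5659, -0.1181, 0.0693]
orientation: [1.542, 2.737, 0.0]
wrist_force: [1.5, 1.8, 0.3]
finger_gap: 0.635
finger_force: 1.2
t: 14.52
position: [0.5607, -0.1213, 0.069]
orientation: [-1.542, -2.736, 0.002]
wrist_force: [-0.7, 0.1, -0.6]
finger_gap: 0.638
finger_force: 0.0
t 14.52 pos [ 0.5607 -0.1213  0.069 ] tool y deg 31.17 z [-1.6e-03 -6.0e-04 -1.0e+00] gap 0.638 ff 0.0 F [-0.7  0.1 -0.6] q [ 0.61  0.69 -0.71  1.83  0.59  0.84  0.15]
turn units (tool xyz) to down & toolY=31.28: [-0.019 -0.004 -0.022]
slide units [ 0.001  -0.2344  0.0055]
```

View pics/roll.png

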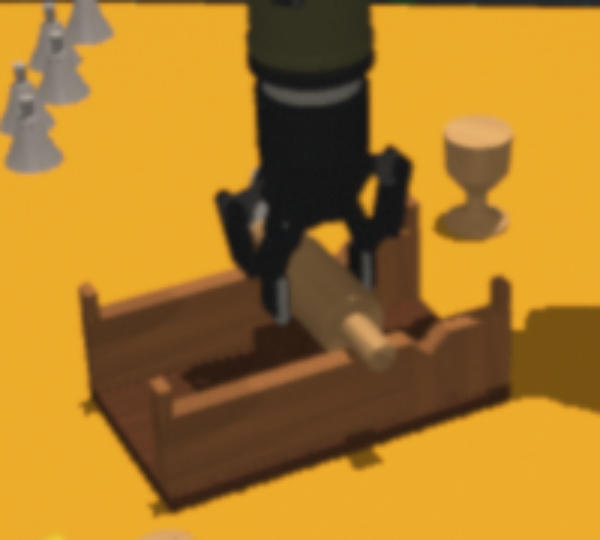

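The crop shows the pin following squarely, its near handle at (370,340), just before the notch at (435,345). I'll continue more slowly.

```bash
python3 -m pendant '[{"slide":[0,-0.03,0],"rotation":[0,0,0]},{"slide":[0,-0.03,0],"rotation":[0,0,0]},{"slide":[0,-0.03,0],"rotation":[0,0,0]},{"slide":[0,-0.03,0],"rotation":[0,0,0]},{"slide":[0,-0.025,0],"rotation":[0,0,0]}]'
python3 -m pendant '[{"slide":[0,-0.025,0],"rotation":[0,0,0]},{"slide":[0,-0.025,0],"rotation":[0,0,0]},{"slide":[0,-0.02,0],"rotation":[0,0,0]},{"slide":[0,-0.02,0],"rotation":[0,0,0]},{"slide":[0,0,0],"rotation":[0,0,0]}]'
python3 rel.py 0.5205 -0.1454 0.068
python3 - <<'E'
from h import *
p,d=snapshot('side');cv2.imwrite('pics/notch.png',cv2.resize(p[120:300,200:400,::-1],None,fx=3,fy=3))
E
```

```text
t: 14.98
position: [0.5364, -0.1359, 0.0694]
orientation: [1.542, 2.737, 0.0]
wrist_force: [1.9, 0.6, 1.3]
finger_gap: 0.641
finger_force: 1.1
t: 15.4
position: [0.52, -0.146, 0.0689]
orientation: [-1.543, -2.735, 0.003]
wrist_force: [-0.1, -0.4, -0.8]
finger_gap: 0.639
finger_force: 0.0
t 15.4 pos [ 0.52   -0.146   0.0689] tool y deg 31.15 z [-2.e-03 -7.e-04 -1.e+00] gap 0.639 ff 0.0 F [-0.1 -0.4 -0.8] q [ 0.68  0.65 -0.72  1.92  0.59  0.79  0.18]
turn units (tool xyz) to down & toolY=31.28: [-0.024 -0.005 -0.026]
slide units [0.0011 0.0037 0.0047]
```

View pics/notch.png

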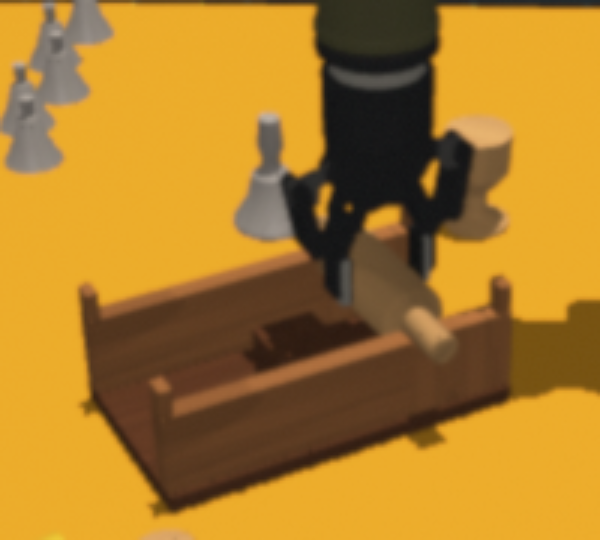

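The handle has dropped into the notch at (430,330). I'll open, retreat and verify.

```bash
python3 -m pendant '[{"slide":[0,0,0],"rotation":[0,0,0]},{"slide":[0,0,0],"rotation":[0,0,0]},{"slide":[0,0,0],"rotation":[0,0,0]},{"slide":[0,0,-0.05],"rotation":[0,0,0]},{"slide":[0,0,-0.1],"rotation":[0,0,0]}]' 0.1
python3 -m pendant '[{"slide":[0,0,-0.15],"rotation":[0,0,0]},{"slide":[0,0,-0.2],"rotation":[0,0,0]},{"slide":[0,0,-0.2],"rotation":[0,0,0]},{"slide":[0,0,-0.1],"rotation":[0,0,0]},{"slide":[0,0,0],"rotation":[0,0,0]}]'>/dev/null
python3 -m pendant '[{"slide":[0.2,0,0],"rotation":[0,0,0]},{"slide":[0.2,0,0],"rotation":[0,0,0]},{"slide":[0.2,0,0],"rotation":[0,0,0]},{"slide":[0.2,0,0],"rotation":[0,0,0]},{"slide":[0.2,0,0],"rotation":[0,0,0]}]'>/dev/null
python3 -m pendant '[{"slide":[0,0,0],"rotation":[0,0,0]},{"slide":[0,0,0],"rotation":[0,0,0]},{"slide":[0,0,0],"rotation":[0,0,0]}]'
python3 - <<'E'
from pin import *
p,d=snapshot('top');cv2.imwrite('pics/final.png',p[...,::-1])
P=rackxy(cloud('top',d).reshape(-1,3));P=P[~np.isnan(P[:,0])]
B=P[(abs(P[:,0]-.065)<.04)&(abs(P[:,1])<.045)&(P[:,2]>.06)&(P[:,2]<.13)]
print('barrel x',np.percentile(B[:,0],[1,50,99]),'ztop',np.percentile(B[:,2],[50,95,99]))
k=B[B[:,2]>.096];print('ridge',k[:,0].mean(),np.polyfit(k[:,1],k[:,0],1))
for s in(1,-1):
    h=P[(abs(P[:,0]-.065)<.02)&(P[:,1]*s>.074)&(P[:,1]*s<.095)&(P[:,2]>.06)&(P[:,2]<.12)]
    print('handle',s,len(h),'x',np.percentile(h[:,0],[2,98]).mean().round(4),'top z',np.percentile(h[:,2],[90,98]).round(4),'end y',np.percentile(h[:,1]*s,98).round(4))
s,_=snapshot('side');cv2.imwrite('pics/finside.png',s[120:420,150:550,::-1])
cv2.imwrite('pics/finboth.png',np.vstack([cv2.resize(s[120:420,190:430,::-1],(400,500))]))
E
```

```text
t: 15.87
position: [0.5202, -0.1446, 0.0983]
orientation: [-1.539, -2.734, 0.001]
wrist_force: [-0.5, -0.8, 0.1]
finger_gap: 0.898
finger_force: 0.0
t: 16.95
position: [0.418, 0.0258, 0.2295]
orientation: [1.541, 2.737, -0.001]
wrist_force: [-0.7, -0.8, 0.1]
finger_gap: 0.895
finger_force: 0.0
barrel x [0.04184348 0.06572222 0.08840475] ztop [0.09645336 0.10261689 0.10440303]
ridge 0.06477197049499347 [-0.00450805  0.06477328]
handle 1 67 x 0.0653 top z [0.0894 0.0905] end y 0.0908
handle -1 79 x 0.0645 top z [0.0893 0.0913] end y 0.0922
```

View pics/finside.png

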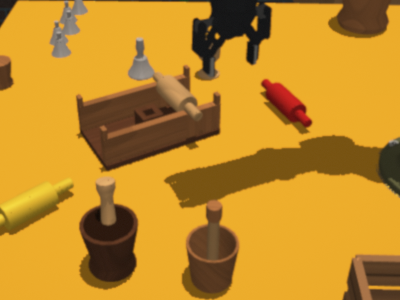

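The view shows the pin seated across both notches at (178,95) and the peg in the upright cup at (213,245). In the rack frame the pin is at x = 64.8 mm, about 10 mm lower than before and level.

```bash
python3 -c "
from station import *
print(finish_job())"
```

```text
the job is handed in; nothing more can be done
None
```

The peg stands in the upright cup and the rolling pin lies level in both V notches. I handed the job in at about 17 s, with the bystanders untouched as far as the pictures show; no verdict was returned.

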